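Clamp the cylinder and dip the bore gauge

TASK

Turn the fixture's clamp knob clockwise all the way, so that its finger pushes the little cylinder home against the stop and locks it there. Then take the T-headed gauge from its slot in the rest, dip its head upright down the middle of the cylinder's bore to near the bottom for about a second without knocking or pressing on the metal, and hang it back upright in the same slot. Leave the ball-ended gauge and the other things on the bench alone.

Things in the scene. Friction and masses are not known exactly. Their poses are not given: they have to be found in the camera images.
- fixture: Fixed grey plate 112 (x) x 190 (y) x 12 mm high; origin at the centre of its underside, z up. On it two steel guides along its y (10 mm high) and a steel stop bar across the +y end; the clamp knob stands at its -y end, at x 0, y -45.
- stop_mid (a point): Middle of the stop bar's inner face, at plate-top height (fixture x 0, y +71, z 12 mm), axes as the fixture.
- clamp (a joint): Clamp knob angle in rad, turning clockwise seen from above: 0 = open (finger points to the fixture's -x), 1.55 = end of travel (finger points to +y, behind the cylinder's foot). The knob is a black bar grip 48 long x 12 thick x 26 mm high on a steel stem; the bar lies parallel to the finger. The finger reaches 45 mm from the axis.
- clamp_grip (a point): Centre of the knob's black bar, on the vertical turning axis, 58 mm above the table. Its x axis runs along the bar (the finger lies on its -x side), y across the 12 mm thickness.
- cylinder: Aluminium cylinder, blind (closed below), open on top, 60 mm outside, bore 48 mm, standing on its square foot 70 x 70 x 10 mm, 68 mm high in all, 450 g; loose, slides between the guides along the fixture's y. Origin at the centre of the foot's underside, z up. Home: the foot's edge (35 mm from the origin) at the stop; at the start it stands 5 to 8 mm short of it.
- bore_rim (a point): Centre of the cylinder's open mouth, 68 mm above its underside.
- bore_floor (a point): Centre of the bore's floor, 52 mm below the mouth.
- rest: Fixed gauge rest: grey base 90 x 150 x 12 mm, two posts behind the slots and a dark steel rack 8 mm thick whose top is 120 mm up, with two forks: slots 15 mm wide between 15 mm prongs, open to the front (-x), 70 mm apart, from x -55 (mouth) to x -15 mm. Origin at the centre of the base's underside, z up.
- slot_left (a point): Hanging place in the slot at the rest's +y side: slot centre, at the rack's top (rest x -35, y +35, z 120 mm). A gauge hangs here by its collar and comes out by lifting it about 10 mm and drawing it at least 50 mm to the rest's -x.
- slot_right (a point): The same for the slot at the rest's -y side (y -35 mm).
- tgauge: T-headed steel bore gauge, 120 g, hanging in one of the slots (either). Origin on its axis at the underside of its collar (24 mm across, 6 mm thick), z up along the handle. Above the collar a round handle 12 mm thick, 50 mm long; below, a shank 9 mm thick, then a cross bar 36 mm long (along the gauge's y), 12 mm thick, whose underside is 100 mm below the origin.
- tgauge_grip (a point): On the handle, 34 mm above the gauge's origin: the place to pinch it from above.
- tgauge_tip (a point): Middle of the underside of the T head, 100 mm below the gauge's origin.
- ballgauge: The other gauge, in the other slot: the same collar but a shorter handle (28 mm, against 50), and a 7 mm shank ending in a 12 mm ball 89 mm below the collar. Origin at its collar's underside. Leave it.
- tumbler: Empty glass tumbler, 68 mm across, 100 mm high; origin under its centre. Leave it.
- jar1: Small white jar, 42 mm across, 30 mm high; origin under its centre. Leave it.
- jar2: A second such white jar. Leave it.
- phone: Red phone case 75 x 145 x 13 mm, lying flat; origin under its centre. Leave it.
- wrench: Steel wrench lying on the bench beyond the fixture. Leave it.
- sleeve: Brown tube standing on end, 60 mm across, 140 mm high, open at both ends; origin under its centre. Leave it.
Not all that is in view belongs to the job. Leave any pink or red look-alike of the tgauge alone. Leave any green look-alike of the rest alone.

How it is judged:
On the way, in this order (a step that is already met when the one before it is completed fails the run):
1. the knob is turned right over and the cylinder is home at the stop (value of joint clamp above 1.3 rad and y of cylinder in the frame of stop_mid above -0.0385 m and z of cylinder in the frame of stop_mid below 0.005 m and angle between cylinder's own z axis and vertical below 0.05 rad), for 0.2 s.
2. with the cylinder locked, the gauge's head is upright in the bore, near the bottom (all of step 1 and z of tgauge_tip in the frame of bore_floor below 0.026 m and horizontal distance between tgauge_tip and bore_floor below 0.012 m and angle between tgauge's own z axis and vertical below 0.15 rad), for 0.3 s.
At the end, for the whole second after the job is handed in: The knob stands at more than 1.3 rad, the cylinder's foot is flat in the guides within 3.5 mm of the stop, and the T-headed gauge hangs at rest in its own slot, within 22 mm of the slot centre and 25 mm of where it hung at first and upright within 0.1 rad (all of step 1 and distance of tgauge from where it was at the start of the episode below 0.025 m and angle between tgauge's own z axis and vertical below 0.1 rad and linear speed of tgauge below 0.02 m/s and (distance between tgauge and slot_left below 0.022 m or distance between tgauge and slot_right below 0.022 m) and contact force between tgauge and rest above 0.2 N); the robot touches nothing.
It fails at once if the gauge is knocked or pressed hard on the cylinder (over 8 N) (contact force between tgauge and cylinder above 8 N).
It fails at once if the ball-ended gauge is displaced by more than 20 mm (distance of ballgauge from where it was at the start of the episode above 0.02 m).
It fails at once if another thing on the bench is displaced by more than 30 mm (distance of any of tumbler, jar1, jar2, phone, wrench, sleeve from where it was at the start of the episode above 0.03 m).
It also fails if it takes over 62 s, if anything falls off the work surface, if the arm or the gripper's body presses on something with over 40 N, if the wrist force passes 120 N, or if a joint passes its speed limit or range.

ROBOT

A 6-joint arm with a two-finger parallel gripper is mounted at the origin on the work surface. World frame = base frame: x ahead of the robot, y to its left, z up, the work surface at z = 0. Lengths are in m, angles in rad, forces in N, time in s.
With the tool pointing down it reaches from about 0.25 to 0.775 m from the base axis. Payload 4 kg.
Tool frame: the origin (TCP) lies between the finger pads; the fingertips stand 11 mm ahead of it and the grasp point (between the pads) lies 8 mm behind it (robot.tip_extent is the z of the fingertips in the tool frame, in m); z points along the fingers, y is the line along which they close (so a half turn about z gives the same grasp; the last joint's range is limited). The gripper opens to 94 mm and grips with 3 to 60 N. Pads are 16 mm wide; open, the fingers measure 119 mm over their backs; the gripper's body (75 mm by 177 mm) begins 78 mm behind the grasp point.
Start: joints at [1.042, 0.087, 1.371, -0, 1.684, -0.103], TCP at [0.227, 0.501, 0.217] pointing down, gripper open.
Joint ranges: [-3.1, 3.1], [-0.76, 2.03], [0.27, 2.55], [-1.08, 4.22], [0.17, 2.65], [-2.57, 2.57]. Speed limits (rad/s): [2.79, 2.79, 3.14, 3.14, 3.14, 3.14].

INTERFACE

Orientations are given as [roll, pitch, yaw] about the fixed x, y, z axes, in that order (R = Rz(yaw) Ry(pitch) Rx(roll)).
In Python, from bench import robot, imaging gives the robot as it stands.
- The arm moves only by the shell command python3 -m pendant 'ROWS'. ROWS is JSON, a list of rows, each a list of 7 numbers: the shift along the world's x, y, z in cm, then the turn, a rotation vector about the world's x, y, z in degrees, then the opening, from 0 (shut) to 1 (fully open). In form: [[dx, dy, dz, ax, ay, az, jaw], ...]. A call has 1 to 8 rows; each row shifts and turns the commanded pose from where the row before left it; what a row does not reach is not made up. A row lasts 1/10 s, in which the tool goes at most 50 mm and 8.59 degrees, less where a joint would pass 70% of its speed; a pose out of reach is approached as far as the arm can. A call is refused whole if a number of a shift passes 5 or a number of a turn 8.59, either way. A call with a gripper value outside its range is refused whole. The fingers move at their own pace and stop on an object; the grip force is fixed at half the most. Time passes only in rows, so rows that do not move let the fingers close. It gives the time, the measured TCP pose, the force, the opening and the grip force at its end, in the units of the state.
- robot.get_obs(): the state, without advancing time (a new reading comes with each control period).
- imaging.snapshot(name): name is "side" or "top"; returns the picture (420x560x3 uint8, red, green, blue); there is no depth.
- imaging.camera_params(name): a dict with "camera_matrix" (3x3 intrinsics, pixels), "R" (3x3) and "t" (3): a world point X has camera coordinates R X + t. Camera axes: x right, y down, z forward; pixel columns grow to the right and rows downward; lengths in m; the calibration is good to about 2 mm. A picture is of the moment at which its call begins. camera_params takes no time and is no camera call.
- robot.close_job(): hands the job in; it is judged then, once.
The state is a dict: "time": time; "joint_positions": joint angles; "qvel": joint speeds; "joint_torque": joint torques, N m; "tool_pos": TCP position; "ee_rot": TCP orientation; "wrist_force": force on the tool from outside, world axes, zero at the start; "wrist_torque": the same for the moment, N m; "width": finger opening in m; "finger_force": force on a finger pad.
Only numpy, scipy, OpenCV 4.12 (cv2) and the standard library are available. Lean on these libraries where they do the work, as an engineer would, in place of code of your own. Each camera call takes 0.05 s, during which the arm holds its last target. There are 200 camera calls.

## Working session

There is one attempt and no reset: what is moved stays moved. The work goes in short steps, Python scripts to look and compute and a shell command to move; the robot and the scene stay as the last step left them, time stands still between calls to the robot, and variables do not carry over. Pictures are saved under pics/ and viewed, at most 10 in all, crops included, and the job is handed in when it is done.

```bash
mkdir -p pics; ls
python3 - <<'E'
from bench import robot, imaging
import cv2,json
for n in("top","side"):
    im=imaging.snapshot(n); cv2.imwrite(f"pics/{n}0.png",im[:,:,::-1])
    p=imaging.camera_params(n); print(n,{k:p[k] if isinstance(p[k],list) else p[k].round(4).tolist() for k in p})
o=robot.get_obs();print(o)
E
```

```text
pics
top {'camera_matrix': [[419.2903, 0.0, 286.7257], [0.0, 419.2903, 212.8247], [0.0, 0.0, 1.0]], 'R': [[0.104, -0.9946, 0.0004], [-0.9698, -0.1015, -0.2219], [0.2207, 0.0227, -0.9751]], 't': [0.023, 0.6182, 1.0186]}
side {'camera_matrix': [[494.3642, 0.0, 275.5664], [0.0, 494.3642, 208.4093], [0.0, 0.0, 1.0]], 'R': [[-0.8806, -0.4738, -0.006], [-0.2725, 0.5166, -0.8117], [0.3877, -0.7131, -0.584]], 't': [0.5479, 0.2014, 0.9026]}
{'time': 0.1, 'joint_positions': array([ 1.04190858e+00,  8.78386771e-02,  1.37207625e+00,  3.13364107e-05,
        1.68360696e+00, -1.03117494e-01]), 'qvel': array([-1.47958053e-04, -4.16420577e-03, -1.37392412e-03,  2.07924991e-03,
        8.50537764e-04,  9.07317244e-06]), 'joint_torque': array([ 1.95327026e-03, -3.41253519e+01, -3.03299904e+01,  7.20081129e-02,
        3.04259802e-02, -1.21955600e-04]), 'tool_pos': array([0.22692765, 0.50048782, 0.21545802]), 'ee_rot': array([-3.13967687e+00, -2.29564397e-04,  2.71582568e+00]), 'wrist_force': array([-0.51243043,  0.40148628,  0.38319306]), 'wrist_torque': array([ 0.00481098, -0.01120962,  0.01933646]), 'finger_force': 0.0, 'width': 0.0941257391916884}
```

View pics/top0.png

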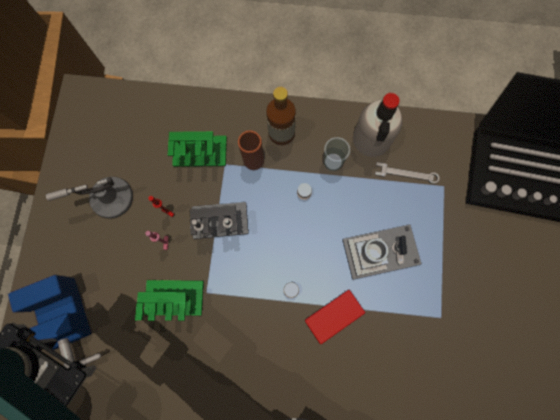

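View pics/side0.png

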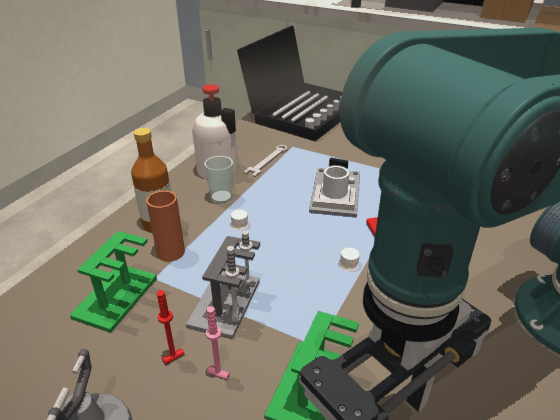

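The top view shows the fixture at (383,251), with the knob at (401,248) and the bore at (375,251). The grey rest is at (218,221). The side view shows the rest at (232,275) and the fixture at (335,190).

T-gauge candidates in the side view are the steel gauges in the grey rest at (232,262) and (246,240), the red look-alike at (167,325) and the pink one at (213,340). The rest look-alikes are green, at (110,280) and (310,370). By the description I want one of the two steel gauges, and the close crop will show which.

Run:
```python
import cv2,numpy as np
t=cv2.imread("pics/top0.png");s=cv2.imread("pics/side0.png")
f=lambda im,x,y,w,h:cv2.resize(im[y:y+h,x:x+w],(400,300),interpolation=cv2.INTER_CUBIC)
cv2.imwrite("pics/crop.png",np.vstack([np.hstack([f(t,180,190,80,60),f(t,340,220,88,66)]),np.hstack([f(s,180,225,140,105),f(s,300,150,80,60)])]))
```

```text
(no output)
```

View pics/crop.png

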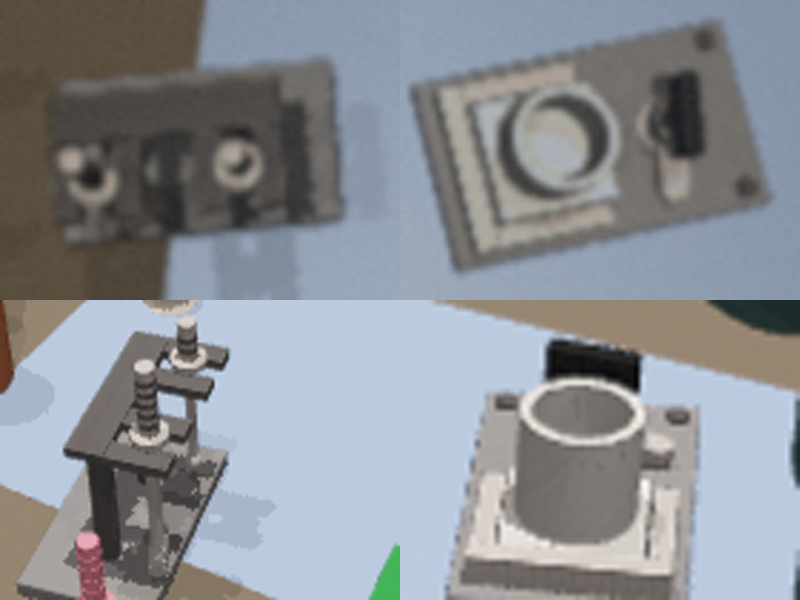

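The close crop settles it. The gauge at top (198,226) and side (232,262) has the longer handle and the T foot, so it is the T-gauge, in the slot at +y. The ball gauge is at top (228,222). The finger points down in the top picture, so the clamp is open.

```bash
cat > h.py <<'E'
import numpy as np, cv2
from bench import robot, imaging
from scipy.optimize import least_squares
P={n:imaging.camera_params(n) for n in("top","side")}
def proj(n,X):
    p=P[n];c=np.asarray(p["R"])@X+p["t"];u=np.asarray(p["camera_matrix"])@c;return u[:2]/u[2]
def atz(n,uv,z):
    p=P[n];R=np.asarray(p["R"]);d=R.T@np.linalg.solve(p["camera_matrix"],[*uv,1]);c=-R.T@p["t"];return c+d*(z-c[2])/d[2]
def fit(obs):  # obs: (cam, uv, local xyz); -> x,y,yaw
    def r(q):
        c,s=np.cos(q[2]),np.sin(q[2])
        return np.concatenate([proj(n,np.array([q[0]+c*a-s*b,q[1]+s*a+c*b,z]))-uv for n,uv,(a,b,z) in obs])
    x0=[*atz(*obs[0][:2],obs[0][2][2])[:2],0]
    return least_squares(r,x0),r
E
python3 - <<'E'
from h import *
T="top";S="side"
tc=lambda x,y:(340+(x-400)/4.545,220+y/4.545)
sc=lambda x,y:(300+(x-400)/5,150+(y-300)/5)
# fixture plate corners, +y=image left, +x=image up
F=[(T,tc(412,87),(.056,.095,.012)),(T,tc(720,22),(.056,-.095,.012)),(T,tc(770,197),(-.056,-.095,.012)),(T,tc(460,268),(-.056,.095,.012)),
]
s,_=fit(F);print("fixture",s.x,s.fun.round(1));q=s.x
print("rim top",atz(T,tc(567,140),.08),"side",atz(S,sc(581,411),.08))
c,sn=np.cos(q[2]),np.sin(q[2])
w=lambda a,b,z:np.array([q[0]+c*a-sn*b,q[1]+sn*a+c*b,z])
print("knob",w(0,-.045,.058),"cyl home",w(0,.036,.08))
for n in(T,S):print(n,"knob px",proj(n,w(0,-.045,.071)),"home rim px",proj(n,w(0,.036,.08)),[proj(n,w(a,b,.012)).round(0) for a,b in((.056,.095),(.056,-.095),(-.056,-.095),(-.056,.095))])
for nm,t,sd,z in(("T collar",(198.4,226),(231.8,271.4),.126),("T tip",(194,221.8),(231.1,248.3),.176),("B collar",(227.6,223.4),(245.5,244.5),.126),("B tip",(227,222.2),(245.5,233.2),.154)):
    print(nm,atz(T,t,z),atz(S,sd,z))
E
```

```text
fixture [ 0.54682896 -0.17638438  0.32061406] [-0.1 -0.5 -0.1 -1.   0.6  0.8 -0.4  0.6]
rim top [ 0.53609998 -0.14864519  0.08      ] side [ 0.53756157 -0.1462713   0.08      ]
knob [ 0.56101068 -0.21909127  0.058     ] cyl home [ 0.53548358 -0.14221887  0.08      ]
top knob px [404.19306203 244.46103945] home rim px [374.17845526 250.78101245] [array([343., 239.]), array([410., 224.]), array([422., 264.]), array([353., 280.])]
side knob px [338.51458859 159.44913002] home rim px [336.35400088 173.213911  ] [array([309., 209.]), array([317., 168.]), array([360., 171.]), array([357., 213.])]
T collar [0.54440551 0.29667466 0.126     ] [0.54364083 0.2987761  0.126     ]
T tip [0.5446041  0.29667508 0.176     ] [0.54241956 0.29743316 0.176     ]
B collar [0.55822916 0.22672564 0.126     ] [0.55956436 0.22809809 0.126     ]
B tip [0.55577869 0.22395787 0.154     ] [0.55711307 0.2299128  0.154     ]
```

```bash
python3 -m pendant '[[1.85,-4,0,0,0,2.4,1],[1.85,-4,0,0,0,2.4,1],[1.85,-4,0,0,0,2.4,1],[1.85,-4,0,0,0,2.4,1],[1.85,-4,0,0,0,2.4,0.8],[1.85,-4,0,0,0,2.4,0.6],[1.85,-4,0,0,0,2.4,0.4],[1.85,-4,0,0,0,2.4,0.35]]'
python3 -m pendant '[[1.85,-4,0,0,0,2.4,0.35],[1.85,-4,0,0,0,2.4,0.35],[1.85,-4,0,0,0,2.4,0.35],[1.85,-4,0,0,0,2.4,0.35],[1.85,-4,0,0,0,2.4,0.35],[1.85,-4,0,0,0,2.4,0.35],[1.85,-4,0,0,0,2.4,0.35],[1.85,-4,0,0,0,2.4,0.35]]'
python3 -m pendant '[[1.85,-4,0,0,0,2.4,0.35],[1.85,-4,0,0,0,2.4,0.35],[0,0,0,0,0,0,0.35],[0,0,0,0,0,0,0.35]]'
python3 - <<'E'
from h import *
o=robot.get_obs();print(o["tool_pos"],np.degrees(o["ee_rot"]),o["joint_positions"],o["width"])
cv2.imwrite("pics/s1.png",imaging.snapshot("side")[100:310,180:460,::-1].repeat(2,0).repeat(2,1))
E
```

```text
time: 0.9
tool_pos: [0.3753, 0.1792, 0.2162]
ee_rot: [3.142, -0.0, 3.053]
wrist_force: [1.5, -0.6, 0.4]
width: 0.0653
finger_force: 0.0
time: 1.7
tool_pos: [0.5234, -0.1408, 0.2159]
ee_rot: [3.141, -0.001, -2.896]
wrist_force: [1.1, 0.3, 0.3]
width: 0.0329
finger_force: 0.0
time: 2.1
tool_pos: [0.5598, -0.2195, 0.215]
ee_rot: [3.139, -0.002, -2.815]
wrist_force: [0.5, 0.4, -0.2]
width: 0.033
finger_force: 0.0
[ 0.5597996  -0.21952105  0.21498924] [ 1.79848601e+02 -1.04043043e-01 -1.61302824e+02] [-4.68297689e-01  2.04616799e-01  1.24119725e+00  5.59912795e-04
  1.69893633e+00 -2.36534823e+00] 0.033010111096028014
```

View pics/s1.png

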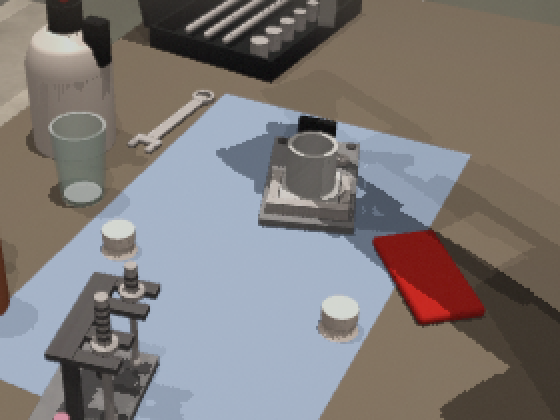

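The gripper tips are just at the top edge (crop 326,15), right above the knob (crop 317,120). The knob's predicted pixel matches what I see. Next I go down and grip.

```bash
python3 -m pendant '[[0.1,0,-3,0,0,-0.3,0.35],[0,0,-3,0,0,0,0.35],[0,0,-3,0,0,0,0.35],[0,0,-3,0,0,0,0.35],[0,0,-2,0,0,0,0.35],[0,0,-1.3,0,0,0,0.35],[0,0,-1,0,0,0,0.35],[0,0,0,0,0,0,0.35]]'
python3 -m pendant '[[0,0,0,0,0,0,0],[0,0,0,0,0,0,0],[0,0,0,0,0,0,0],[0,0,0,0,0,0,0],[0,0,0,0,0,0,0]]'
```

```text
time: 2.95
tool_pos: [0.5606, -0.2181, 0.0528]
ee_rot: [3.14, -0.001, -2.818]
wrist_force: [0.1, 0.1, -0.2]
width: 0.0331
finger_force: 0.0
time: 3.45
tool_pos: [0.5612, -0.2176, 0.0544]
ee_rot: [3.139, 0.001, -2.818]
wrist_force: [-1.6, 5.6, 1.6]
width: 0.0231
finger_force: 30.0
```

```bash
python3 -m pendant '[[0,0,0,0,0,0,0],[0,0,0,0,0,0,0],[0,0,0,0,0,0,0]]'
python3 - <<'E'
from h import *
o=robot.get_obs();print(o["tool_pos"],o["wrist_force"],o["wrist_torque"],o["width"])
f=lambda im,x,y,w,h:cv2.resize(im[y:y+h,x:x+w,::-1],(w*5,h*5),interpolation=cv2.INTER_CUBIC)
a=f(imaging.snapshot("top"),345,205,80,90);b=f(imaging.snapshot("side"),300,110,80,90)
cv2.imwrite("pics/g.png",np.hstack([a,b]))
E
```

```text
time: 3.75
tool_pos: [0.5612, -0.2176, 0.0544]
ee_rot: [3.139, 0.001, -2.818]
wrist_force: [-1.7, 5.3, 1.5]
width: 0.0233
finger_force: 30.0
[ 0.56117698 -0.2175958   0.05440347] [-1.67617227  5.26682373  1.46666937] [ 1.03259073  0.34787553 -0.03116817] 0.023341365914598945
```

View pics/g.png

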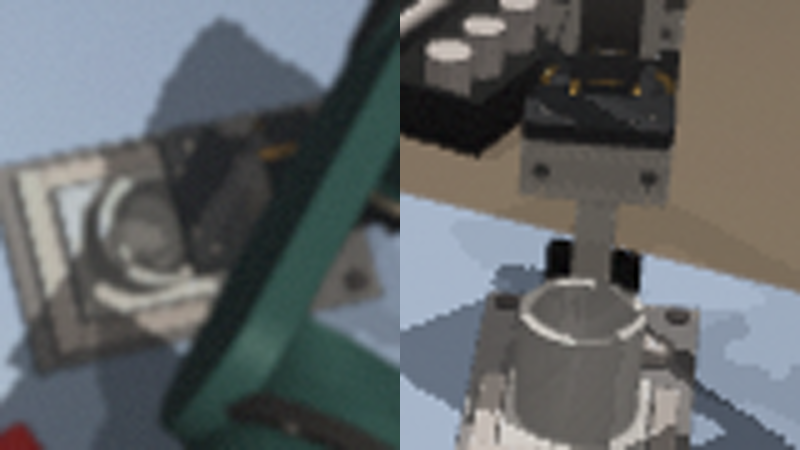

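The fingertips (at z 43 mm) are below the bar's underside and seem to hold the stem or hub, hence 23 mm instead of 12. I'll open, rise 9 mm and grip again.

```bash
python3 -m pendant '[[0,0,0,0,0,0,0.35],[0,0,0,0,0,0,0.35],[0,0,0.5,0,0,0,0.35],[0,0,0.5,0,0,0,0.35],[0,0,0,0,0,0,0.35]]'
python3 -m pendant '[[0,0,0,0,0,0,0],[0,0,0,0,0,0,0],[0,0,0,0,0,0,0],[0,0,0,0,0,0,0],[0,0,0,0,0,0,0]]'
```

```text
time: 4.35
tool_pos: [0.5621, -0.2199, 0.0652]
ee_rot: [-3.139, 0.002, -2.819]
wrist_force: [-0.5, 0.2, 0.9]
width: 0.0329
finger_force: 0.0
time: 4.85
tool_pos: [0.5604, -0.2178, 0.0633]
ee_rot: [3.138, -0.001, -2.818]
wrist_force: [-3.0, 3.9, 3.5]
width: 0.0118
finger_force: 29.8
```

```bash
for i in 1; do python3 -m pendant '[[0,0,0,0,0,-4,0],[0,0,0,0,0,-4,0],[0,0,0,0,0,-4,0],[0,0,0,0,0,-4,0],[0,0,0,0,0,-4,0],[0,0,0,0,0,-4,0],[0,0,0,0,0,-4,0],[0,0,0,0,0,-4,0]]'; done
python3 -m pendant '[[0,0,0,0,0,-4,0],[0,0,0,0,0,-4,0],[0,0,0,0,0,-4,0],[0,0,0,0,0,-4,0],[0,0,0,0,0,0,0]]'
python3 -c "
from h import *
o=robot.get_obs();print(o['wrist_torque'])"
```

```text
time: 5.65
tool_pos: [0.5603, -0.2175, 0.0633]
ee_rot: [3.139, -0.003, 2.904]
wrist_force: [-2.4, 5.9, 3.0]
width: 0.0118
finger_force: 29.9
time: 6.15
tool_pos: [0.5604, -0.2173, 0.0633]
ee_rot: [3.14, -0.003, 2.626]
wrist_force: [-3.1, 5.3, 3.4]
width: 0.0121
finger_force: 29.9
[ 1.0086796   0.54222518 -0.08471053]
```

```bash
python3 -m pendant '[[0,0,0,0,0,-4,0],[0,0,0,0,0,-4,0],[0,0,0,0,0,-4,0],[0,0,0,0,0,-4,0],[0,0,0,0,0,-4,0],[0,0,0,0,0,-4,0],[0,0,0,0,0,-4,0],[0,0,0,0,0,-4,0]]'
python3 -m pendant '[[0,0,0,0,0,-4,0],[0,0,0,0,0,-3,0],[0,0,0,0,0,-2,0],[0,0,0,0,0,0,0],[0,0,0,0,0,0,0]]'
python3 -c "
from h import *
o=robot.get_obs();print(o['wrist_torque'])"
```

```text
time: 6.95
tool_pos: [0.5607, -0.2172, 0.0633]
ee_rot: [3.141, -0.004, 2.067]
wrist_force: [-2.7, 5.6, 3.5]
width: 0.0119
finger_force: 30.0
time: 7.45
tool_pos: [0.5608, -0.2171, 0.0633]
ee_rot: [-3.142, -0.004, 1.912]
wrist_force: [-3.0, 6.6, 3.4]
width: 0.0119
finger_force: 30.0
[1.01397582 0.39999259 0.03989663]
```

```bash
python3 -m pendant '[[0,0,0,0,0,0,0.3],[0,0,0,0,0,0,0.35],[0,0,2,0,0,0,0.35],[0,0,3,0,0,0,0.35],[0,0,4,0,0,0,0.35],[0,0,4,0,0,0,0.35],[-2,3,3,0,0,0,0.35],[-3,4,0,0,0,0,0.35]]'
python3 -m pendant '[[-1,4.5,0,0,0,0,0.35],[-1,4.5,0,0,0,0,0.35],[0,4.5,0,0,0,0,0.35],[0,0,0,0,0,0,0.35]]'
python3 - <<'E'
from h import *
f=lambda im,x,y,w,h:cv2.resize(im[y:y+h,x:x+w,::-1],(w*5,h*5),interpolation=cv2.INTER_CUBIC)
t=imaging.snapshot("top");s=imaging.snapshot("side")
cv2.imwrite("pics/k.png",np.hstack([f(t,340,210,80,80),f(s,300,140,80,80)]))
o=robot.get_obs();print(o["tool_pos"],np.degrees(o["ee_rot"]),o["joint_positions"])
E
```

```text
time: 8.25
tool_pos: [0.5139, -0.1513, 0.229]
ee_rot: [3.133, 0.008, 1.908]
wrist_force: [0.4, 0.7, 0.4]
width: 0.0328
finger_force: 0.0
time: 8.65
tool_pos: [0.4911, -0.0101, 0.2241]
ee_rot: [3.139, -0.0, 1.917]
wrist_force: [0.2, -0.2, 0.1]
width: 0.0328
finger_force: 0.0
[ 0.49146232 -0.013935    0.22371672] [1.79959802e+02 1.01270389e-01 1.09611544e+02] [-1.42862867e-01 -4.56573995e-02  1.49180599e+00 -1.24580204e-03
  1.69399908e+00 -4.85303487e-01]
```

View pics/k.png

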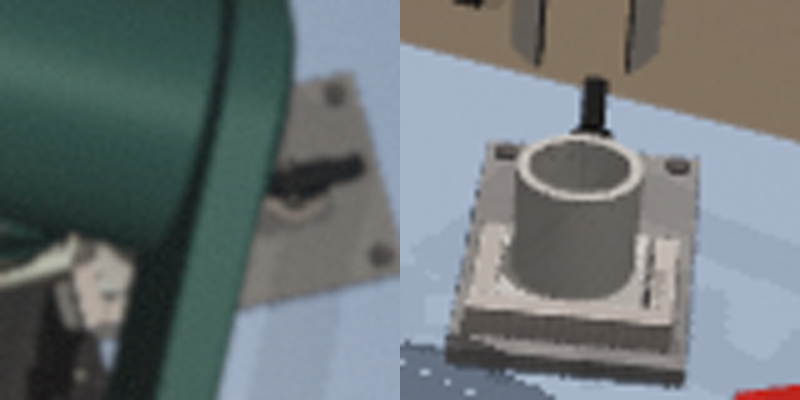

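The knob now points along fixture y, and the rim is at side (336.2,173.4) against a predicted home of (336.4,173.2), so the cylinder is home. Next is the T-gauge.

```bash
python3 -m pendant '[[0.65,3.9,0,0,0,0,0.35],[0.65,3.9,0,0,0,0,0.35],[0.65,3.9,0,0,0,0,0.35],[0.65,3.9,0,0,0,0,0.35],[0.65,3.9,0,0,0,0,0.35],[0.65,3.9,0,0,0,0,0.35],[0.65,3.9,0,0,0,0,0.35],[0.7,3.9,0,0,0,0,0.35]]'
python3 -m pendant '[[0,0,0,0,0,0,0.35],[0,0,0,0,0,0,0.35]]'
python3 - <<'E'
from h import *
f=lambda im,x,y,w,h:cv2.resize(im[y:y+h,x:x+w,::-1],(w*4,h*4),interpolation=cv2.INTER_CUBIC)
t=imaging.snapshot("top");s=imaging.snapshot("side")
cv2.imwrite("pics/a.png",np.hstack([f(t,330,200,100,100),f(s,190,200,100,100)]))
o=robot.get_obs();print(o["tool_pos"],np.degrees(o["ee_rot"]))
E
```

```text
time: 9.55
tool_pos: [0.5455, 0.2974, 0.223]
ee_rot: [3.141, 0.001, 1.908]
wrist_force: [0.7, 0.1, 0.9]
width: 0.0331
finger_force: 0.0
time: 9.75
tool_pos: [0.5448, 0.2966, 0.2225]
ee_rot: [-3.14, 0.002, 1.91]
wrist_force: [1.1, 0.2, 0.4]
width: 0.033
finger_force: 0.0
[0.54452749 0.29582634 0.22332257] [-1.79986553e+02  6.06109532e-02  1.09355754e+02]
```

View pics/a.png

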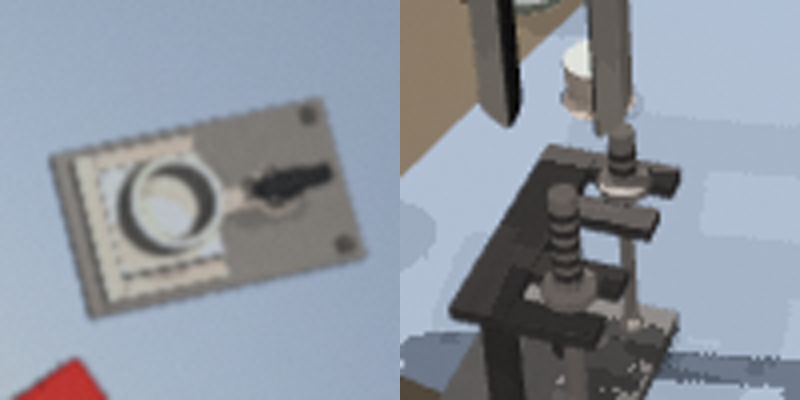

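The fingers straddle the handle: the tips' midpoint is at crop (557,129) and the handle top at (563,190). The cylinder's foot is at the stop. Next I go down, grip, lift about 15 mm and draw out along the rest's -x.

```bash
python3 -m pendant '[[0,0.1,-2,0,0,0,0.35],[0,0,-2,0,0,0,0.35],[0,0,-2,0,0,0,0.35],[0,0,-1.6,0,0,0,0.35],[0,0,0,0,0,0,0.35],[0,0,0,0,0,0,0.35]]'
python3 -m pendant '[[0,0,0,0,0,0,0],[0,0,0,0,0,0,0],[0,0,0,0,0,0,0],[0,0,0,0,0,0,0],[0,0,0,0,0,0,0]]'
python3 - <<'E'
from h import *
print("rim",atz("top",(372.8,250.3),.08),atz("side",(336.2,173.4),.08))
E
```

```text
time: 10.45
tool_pos: [0.5441, 0.2975, 0.1481]
ee_rot: [3.141, 0.0, 1.909]
wrist_force: [-0.2, -0.3, 0.1]
width: 0.0333
finger_force: 0.0
time: 10.95
tool_pos: [0.5441, 0.299, 0.1486]
ee_rot: [3.14, 0.0, 1.911]
wrist_force: [-1.0, 0.1, 4.7]
width: 0.0115
finger_force: 30.0
rim [ 0.53633862 -0.13869583  0.08      ] [ 0.53548305 -0.14127843  0.08      ]
```

```bash
python3 -m pendant '[[0,0,0.5,0,0,0,0],[0,0,0.5,0,0,0,0],[0,0,0.6,0,0,0,0],[0,0,0,0,0,0,0],[0,0,0,0,0,0,0]]'
python3 -m pendant '[[-1,-0.2,0,0,0,0,0],[-1.5,-0.3,0,0,0,0,0],[-1.5,-0.3,0,0,0,0,0],[-1.5,-0.3,0,0,0,0,0],[-1.5,-0.3,0,0,0,0,0],[-1,-0.2,0,0,0,0,0],[0,0,2,0,0,0,0],[0,0,3,0,0,0,0]]'
python3 -m pendant '[[0,0,3,0,0,0,0],[0,0,0,0,0,0,0],[0,0,0,0,0,0,0]]'
python3 - <<'E'
from h import *
f=lambda im,x,y,w,h:cv2.resize(im[y:y+h,x:x+w,::-1],(w*4,h*4),interpolation=cv2.INTER_CUBIC)
s=imaging.snapshot("side");o=robot.get_obs();p=o["tool_pos"];print(p,np.degrees(o["ee_rot"]))
for d in(-.008-.034+.022,.0):pass
t=p+[0,0,.008-.134];c=p+[0,0,.008-.034]
u=proj("side",t).astype(int);print(proj("side",t),proj("side",c),proj("top",t))
cv2.imwrite("pics/l.png",f(s,u[0]-70,u[1]-120,140,150));print(u-[70,120])
E
```

```text
time: 11.45
tool_pos: [0.5438, 0.299, 0.1636]
ee_rot: [3.141, -0.0, 1.911]
wrist_force: [-0.3, 0.9, -1.0]
width: 0.0113
finger_force: 30.0
time: 12.25
tool_pos: [0.4615, 0.2821, 0.2114]
ee_rot: [-3.136, 0.001, 1.911]
wrist_force: [-0.1, 0.1, -0.9]
width: 0.0114
finger_force: 30.0
time: 12.55
tool_pos: [0.4636, 0.2829, 0.2434]
ee_rot: [3.141, -0.0, 1.911]
wrist_force: [-0.6, 0.2, -0.6]
width: 0.0118
finger_force: 30.0
[0.46305408 0.28261904 0.24197308] [-1.79885920e+02  1.35143020e-02  1.09503843e+02]
[278.90654333 285.70309193] [278.77293362 238.4972671 ] [199.93913999 260.23972879]
[208 165]
```

View pics/l.png

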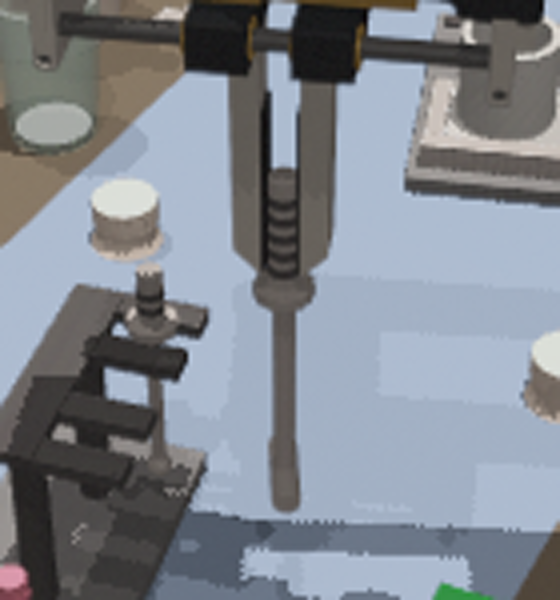

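The gauge hangs upright. Its collar is at side (279.2,238), predicted (278.8,238.5), and the head is at (279.3,291). The tip is therefore under the TCP within about 1 mm. Next I carry it over the bore.

```bash
python3 -m pendant '[[0.3,-1.5,0,0,0,0,0],[0.5,-3,0,0,0,0,0],[0.5,-3,0,0,0,0,0],[0.5,-3,0,0,0,0,0],[0.5,-3,0,0,0,0,0],[0.5,-3,0,0,0,0,0],[0.5,-3,0,0,0,0,0],[0.5,-3,0,0,0,0,0]]'
python3 -m pendant '[[0.5,-3,0,0,0,0,0],[0.5,-3,0,0,0,0,0],[0.5,-3,0,0,0,0,0],[0.5,-3,0,0,0,0,0],[0.5,-3,0,0,0,0,0],[0.5,-2.5,0,0,0,0,0],[0.5,-1.7,0,0,0,0,0],[0.5,-0.6,0,0,0,0,0]]'
python3 -m pendant '[[0,0,0,0,0,0,0],[0,0,0,0,0,0,0],[0,0,0,0,0,0,0]]'
python3 - <<'E'
from h import *
f=lambda im,x,y,w,h:cv2.resize(im[y:y+h,x:x+w,::-1],(w*5,h*5),interpolation=cv2.INTER_CUBIC)
s=imaging.snapshot("side");o=robot.get_obs();p=o["tool_pos"];print(p,np.degrees(o["ee_rot"]))
for z in(.134,.034):print(proj("side",p+[0,0,.008-z]))
cv2.imwrite("pics/b.png",f(s,280,100,110,110))
E
```

```text
time: 13.4
tool_pos: [0.5008, 0.0556, 0.2415]
ee_rot: [-3.138, -0.001, 1.91]
wrist_force: [0.1, 0.2, -1.1]
width: 0.0113
finger_force: 30.0
time: 14.2
tool_pos: [0.541, -0.142, 0.2419]
ee_rot: [-3.139, -0.001, 1.909]
wrist_force: [0.8, 1.6, -1.4]
width: 0.0114
finger_force: 30.0
time: 14.5
tool_pos: [0.5416, -0.139, 0.2436]
ee_rot: [3.141, -0.0, 1.913]
wrist_force: [0.8, 0.9, -1.2]
width: 0.0113
finger_force: 30.0
[ 0.54167157 -0.13902479  0.2437024 ] [ 1.79979856e+02 -6.33660792e-03  1.09596683e+02]
[334.40959228 159.28767908]
[337.30548244 119.64448761]
```

View pics/b.png

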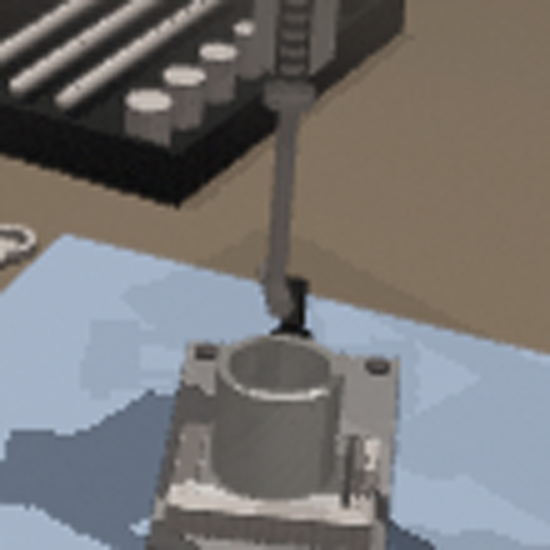

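The gauge head is at side (335.5,162), above and just behind the rim at (336,173), as predicted. I'll correct x by -5.5 mm and y by -2 mm, then go down slowly.

```bash
python3 -m pendant '[[-0.55,-0.2,0,0,0,0,0],[0,0,-1,0,0,0,0],[0,0,-1,0,0,0,0],[0,0,-0.7,0,0,0,0],[0,0,0,0,0,0,0],[0,0,0,0,0,0,0]]'
python3 - <<'E'
from h import *
f=lambda im,x,y,w,h:cv2.resize(im[y:y+h,x:x+w,::-1],(w*8,h*8),interpolation=cv2.INTER_CUBIC)
s=imaging.snapshot("side");o=robot.get_obs();p=o["tool_pos"];print(p,proj("side",p+[0,0,-.126]),proj("side",p+[0,0,-.026]))
cv2.imwrite("pics/c.png",f(s,305,130,65,70))
E
```

```text
time: 15.15
tool_pos: [0.536, -0.142, 0.2159]
ee_rot: [-3.141, -0.001, 1.911]
wrist_force: [-0.5, 0.2, -1.3]
width: 0.0113
finger_force: 30.0
[ 0.53627101 -0.14211864  0.21647899] [336.31995672 169.33764162] [339.27509162 130.80452011]
```

View pics/c.png

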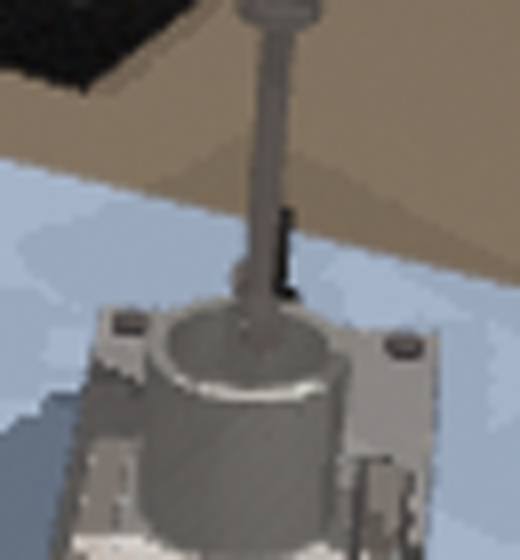

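The head is just over the mouth. The shank is centred at about crop x 257 against 250 for the rim, so it is roughly 2 mm off. I'll nudge it and go down in small steps, watching the force.

```bash
python3 -m pendant '[[0.1,0.2,0,0,0,0,0],[0,0,0,0,0,0,0],[0,0,-0.4,0,0,0,0],[0,0,-0.4,0,0,0,0],[0,0,-0.4,0,0,0,0],[0,0,-0.4,0,0,0,0],[0,0,0,0,0,0,0]]'
python3 -c "
from h import *
o=robot.get_obs();print(o['tool_pos'],o['wrist_torque'],o['wrist_force'])"
```

```text
time: 15.9
tool_pos: [0.5367, -0.1399, 0.1994]
ee_rot: [-3.14, -0.001, 1.911]
wrist_force: [0.3, -0.2, -0.9]
width: 0.0116
finger_force: 30.0
[ 0.53673088 -0.13994186  0.19937261] [-0.09451344  0.0138958  -0.04354476] [ 0.3273768  -0.1815968  -0.94453759]
```

Tip 7 mm inside the mouth with no contact force; continuing.

```bash
python3 -m pendant '[[0,0,-0.4,0,0,0,0],[0,0,-0.5,0,0,0,0],[0,0,-0.5,0,0,0,0],[0,0,-0.5,0,0,0,0],[0,0,-0.5,0,0,0,0],[0,0,-0.4,0,0,0,0],[0,0,-0.2,0,0,0,0],[0,0,0,0,0,0,0]]'
python3 -m pendant '[[0,0,0,0,0,0,0],[0,0,0,0,0,0,0],[0,0,0,0,0,0,0],[0,0,0,0,0,0,0],[0,0,0,0,0,0,0],[0,0,0,0,0,0,0],[0,0,0,0,0,0,0],[0,0,0,0,0,0,0]]'
python3 -m pendant '[[0,0,0,0,0,0,0],[0,0,0,0,0,0,0],[0,0,0,0,0,0,0]]'
```

```text
time: 16.7
tool_pos: [0.537, -0.14, 0.17]
ee_rot: [-3.141, -0.0, 1.911]
wrist_force: [0.6, 0.3, -1.4]
width: 0.0114
finger_force: 30.0
time: 17.5
tool_pos: [0.5372, -0.1401, 0.1705]
ee_rot: [3.141, 0.0, 1.911]
wrist_force: [0.5, 0.2, -1.3]
width: 0.0112
finger_force: 30.0
time: 17.8
tool_pos: [0.5372, -0.1401, 0.1705]
ee_rot: [3.142, -0.0, 1.911]
wrist_force: [0.4, 0.6, -0.9]
width: 0.0118
finger_force: 30.0
```

The head has been about 14 mm above the floor and centred for over a second, with no contact. Next I go up and back to the rest.

```bash
python3 -m pendant '[[0,0,0.5,0,0,0,0],[0,0,1,0,0,0,0],[0,0,1,0,0,0,0],[0,0,1,0,0,0,0],[0,0,1,0,0,0,0],[0,0,1.2,0,0,0,0],[0,0,1.5,0,0,0,0],[-0.5,1,0,0,0,0,0]]'
python3 -m pendant '[[-0.6,3,0,0,0,0,0],[-0.6,3,0,0,0,0,0],[-0.6,3,0,0,0,0,0],[-0.6,3,0,0,0,0,0],[-0.6,3,0,0,0,0,0],[-0.6,3,0,0,0,0,0],[-0.6,3,0,0,0,0,0],[-0.6,3,0,0,0,0,0]]'
python3 -m pendant '[[-0.5,3,0,0,0,0,0],[-0.5,3,0,0,0,0,0],[-0.5,3,0,0,0,0,0],[-0.5,3,0,0,0,0,0],[0,3,0,0,0,0,0],[0,1.8,0,0,0,0,0],[0,0.5,0,0,0,0,0],[0,0,0,0,0,0,0]]'
python3 -m pendant '[[0,0,0,0,0,0,0],[0,0,0,0,0,0,0]]'
```

```text
time: 18.6
tool_pos: [0.5334, -0.131, 0.2456]
ee_rot: [3.137, 0.004, 1.91]
wrist_force: [-0.1, -0.7, -1.2]
width: 0.0116
finger_force: 30.0
time: 19.4
tool_pos: [0.483, 0.1116, 0.2424]
ee_rot: [-3.141, -0.0, 1.912]
wrist_force: [0.7, 1.0, -1.2]
width: 0.0115
finger_force: 30.0
time: 20.2
tool_pos: [0.4635, 0.2833, 0.2422]
ee_rot: [-3.141, 0.0, 1.913]
wrist_force: [0.4, -0.4, -1.2]
width: 0.0113
finger_force: 30.0
time: 20.4
tool_pos: [0.4643, 0.2819, 0.2426]
ee_rot: [3.142, 0.0, 1.91]
wrist_force: [0.2, 0.1, -1.3]
width: 0.0114
finger_force: 30.0
```

```bash
python3 -m pendant '[[0,0,-2,0,0,0,0],[0,0,-2.5,0,0,0,0],[0,0,-2,0,0,0,0],[0,0,-1.3,0,0,0,0],[0,0,0,0,0,0,0],[0,0,0,0,0,0,0]]'
python3 -m pendant '[[1,0.2,0,0,0,0,0],[1,0.2,0,0,0,0,0],[1,0.2,0,0,0,0,0],[1,0.2,0,0,0,0,0],[1,0.2,0,0,0,0,0],[0,0,0,0,0,0,0]]'
python3 -m pendant '[[1,0.2,0,0,0,0,0],[1,0.2,0,0,0,0,0],[1,0.2,0,0,0,0,0],[0,0,0,0,0,0,0],[0,0,0,0,0,0,0]]'
```

```text
time: 21.0
tool_pos: [0.4646, 0.2827, 0.1652]
ee_rot: [3.141, -0.0, 1.911]
wrist_force: [0.8, 1.1, -0.7]
width: 0.0114
finger_force: 30.0
time: 21.6
tool_pos: [0.5156, 0.293, 0.1641]
ee_rot: [-3.142, 0.0, 1.911]
wrist_force: [-0.2, 0.7, -2.0]
width: 0.0113
finger_force: 30.0
time: 22.1
tool_pos: [0.5443, 0.2989, 0.1642]
ee_rot: [-3.141, -0.0, 1.911]
wrist_force: [-0.6, 0.2, -1.8]
width: 0.0115
finger_force: 30.0
```

Entered freely, now lowering until the rack takes the weight.

```bash
python3 -m pendant '[[0,0,-0.5,0,0,0,0],[0,0,-0.5,0,0,0,0],[0,0,-0.3,0,0,0,0],[0,0,-0.2,0,0,0,0],[0,0,0,0,0,0,0],[0,0,0,0,0,0,0]]'
```

```text
time: 22.7
tool_pos: [0.5442, 0.2989, 0.1496]
ee_rot: [3.141, 0.0, 1.911]
wrist_force: [1.1, 0.5, -1.0]
width: 0.0114
finger_force: 30.0
```

```bash
python3 -m pendant '[[0,0,-0.1,0,0,0,0],[0,0,-0.1,0,0,0,0],[0,0,0,0,0,0,0],[0,0,0,0,0,0,0]]'
```

```text
time: 23.1
tool_pos: [0.5444, 0.299, 0.1486]
ee_rot: [3.14, -0.0, 1.911]
wrist_force: [-1.1, -0.5, 4.3]
width: 0.0115
finger_force: 30.0
```

The collar is seated, at the same height and force as at the first grip. I release slowly, rise, and check by comparing images with the start.

```bash
python3 -m pendant '[[0,0,0,0,0,0,0.15],[0,0,0,0,0,0,0.25],[0,0,0,0,0,0,0.35],[0,0,0,0,0,0,0.35],[0,0,1,0,0,0,0.35],[0,0,2,0,0,0,0.35],[0,0,3,0,0,0,0.35],[0,0,3,0,0,0,0.35]]'
python3 -m pendant '[[-3,-3,1,0,0,0,0.35],[-3,-3,0,0,0,0,0.35],[-3,-4,0,0,0,0,0.35],[-3,-4,0,0,0,0,0.35],[-3,-4,0,0,0,0,0.35],[-2,-4,0,0,0,0,0.35],[0,0,0,0,0,0,0.35],[0,0,0,0,0,0,0.35]]'
python3 - <<'E'
from h import *
print(robot.get_obs()["wrist_force"])
for n,(x,y,w,h) in(("side",(220,240,24,70)),("side",(238,228,16,30)),("top",(185,205,60,40)),("side",(315,160,45,45))):
    a=cv2.imread(f"pics/{n}0.png",0);b=cv2.cvtColor(imaging.snapshot(n),cv2.COLOR_RGB2GRAY)
    r=cv2.matchTemplate(b[y-12:y+h+12,x-12:x+w+12],a[y:y+h,x:x+w],cv2.TM_CCOEFF_NORMED);_,v,_,l=cv2.minMaxLoc(r);print(n,(x,y),"shift",l[0]-12,l[1]-12,"score",round(v,2))
E
```

```text
time: 23.9
tool_pos: [0.544, 0.2988, 0.2387]
ee_rot: [-3.141, 0.0, 1.911]
wrist_force: [0.1, 0.2, 0.5]
width: 0.0329
finger_force: 0.0
time: 24.7
tool_pos: [0.3745, 0.0786, 0.2486]
ee_rot: [3.139, 0.0, 1.909]
wrist_force: [-0.1, 1.4, 0.6]
width: 0.033
finger_force: 0.0
[-0.10565445  1.36556984  0.57476096]
side (220, 240) shift 0 0 score 0.99
side (238, 228) shift 0 0 score 1.0
top (185, 205) shift 0 0 score 1.0
side (315, 160) shift 0 1 score 0.61
```

Both gauges stand exactly as at the start. I let the arm settle and hand in.

```bash
python3 -m pendant '[[0,0,0,0,0,0,0.35],[0,0,0,0,0,0,0.35],[0,0,0,0,0,0,0.35]]'; python3 -c "
from bench import robot
print(robot.close_job())"
```

```text
time: 25.2
tool_pos: [0.3743, 0.0793, 0.2473]
ee_rot: [-3.141, -0.0, 1.912]
wrist_force: [-0.1, 0.9, 0.3]
width: 0.0324
finger_force: 0.0
the job is handed in; nothing more can be done
None
```

I handed the job in at 25 s of the 62 s: I turned the knob fully over with the cylinder at the stop, dipped the T-gauge for about a second with no contact felt, and hung it back in its own slot; no verdict was returned.

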